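# Feed the brass bushes into the counting slot

## Task

With your fingertips, push the three brass bushes across the tray and through the gate into the slot, one at a time, so that all three stand upright in the slot, entirely past the gate. Only push them: do not pick any up or knock any over. Leave the black bush, the dye bottle and the screwdriver where they are.

Things in the scene. Friction and masses are not known exactly. Their poses are not given: they have to be found in the camera images.
- tray: Low fixed tray. Origin on the table under the middle of the gate; x points through the gate into the slot, z up. The grey floor where the bushes start spans x -205 to 0 mm, y -165 to 165 mm, its top 4 mm above the table. All walls are 6 mm thick, tops 14 mm above the table: the bushes stand 14 mm higher. The front wall (x -6 to 0) is broken only by the gate.
- gate (a point): Middle of the gate, on the tray floor, 4 mm above the tray's origin; same axes as the tray. The gate is 38 mm wide (y -19 to 19 mm); past it (x above 0) a bush is in the slot
- slot_end (a point): Middle of the slot's closed end, on its floor, x 120 mm in the tray's frame. The slot, white floor level with the tray's, between blue walls like the tray's, is 38 mm wide and runs straight from the gate to here, 120 mm: three bushes in a row leave 24 mm to spare
- brass_1: Brass-coloured bush, a plain round bush standing on end, 32 mm in diameter and 24 mm tall, free to slide on the tray floor; about 0.08 to 0.17 kg; origin at the centre of its underside (4 mm above the table), z up its axis
- brass_2: Brass-coloured bush, a plain round bush standing on end, 32 mm in diameter and 24 mm tall, free to slide on the tray floor; about 0.08 to 0.17 kg; origin at the centre of its underside (4 mm above the table), z up its axis
- brass_3: Brass-coloured bush, a plain round bush standing on end, 32 mm in diameter and 24 mm tall, free to slide on the tray floor; about 0.08 to 0.17 kg; origin at the centre of its underside (4 mm above the table), z up its axis
- black_bush: Black bush that stays where it is: otherwise like the brass ones, a plain round bush standing on end, 32 mm in diameter and 24 mm tall, free to slide on the tray floor; origin at the centre of its underside (4 mm above the table), z up its axis
- dye_bottle: Small round blue bottle with a black cap, 44 mm in diameter, 75 mm tall, standing on the table beside the slot; origin at the centre of its underside
- screwdriver: Screwdriver with an orange handle lying on the table on the other side of the slot; about 200 mm long and 26 mm high; origin on the table under its middle, x along it, handle to -x
Things that resemble listed ones, but are neither listed nor needed, are in the scene too. What is shaped like the brass_2 but orange or red is not meant.

How it is judged:
By the outcome, as a careful person would: the job done as asked, in the order asked, and still so for the second after the job is handed in, with the robot touching nothing.
It also fails if it takes over 64 s, if anything falls off the work surface, if the arm or the gripper's body presses on something with over 40 N, if the wrist force passes 120 N, or if a joint passes its speed limit or range.

## Robot

A 7-joint arm with a two-finger parallel gripper is mounted at the origin on the work surface. World frame = base frame: x ahead of the robot, y to its left, z up, the work surface at z = 0. Lengths are in m, angles in rad, forces in N, time in s.
With the tool pointing down it reaches from about 0.35 to 0.9 m from the base axis. Payload 8.1 kg.
Tool frame: the origin (TCP) lies at the very end of the fingers, on their centre line; the grasp point (between the pads) lies 19 mm behind it (arm.grasp_offset is the distance from the TCP to the grasp point, in m); z points along the fingers, y is the direction in which the jaws open and shut (so a half turn about z gives the same grasp; the last joint's range is limited). The gripper opens to 92 mm and grips with 3 to 60 N. Pads are 19 mm wide; open, the fingers measure 130 mm over their backs; the gripper's body (75 mm by 190 mm) begins 47 mm behind the grasp point.
Start: joints at [1.08, 0.434, 0.025, 1.573, -0.012, 1.134, -0.075], TCP at [0.236, -0.579, 0.227] pointing down, gripper open.
Joint ranges: [-2.62, 2.62], [-0.44, 2.09], [-1.27, 1.32], [0.08, 2.57], [-1.32, 4.46], [0.12, 2], [-2.74, 2.74]. Speed limits (rad/s): [2.22, 2.22, 3.01, 3.01, 3.14, 3.14, 3.14].

## Interface

Orientations are given as a rotation vector (axis times angle).
In Python, from cell import arm, eyes, workorder gives the robot as it stands.
- The arm moves only by the shell command python3 -m inch 'ROWS' [FORCE]. ROWS is JSON, a list that holds one entry, the list of rows, each a list of 5 numbers: the closure, from 0 (fully open) to 1 (shut), then the shift along the tool's x, y, z in mm, then the turn about the tool's z in degrees. A call has 1 to 12 rows; each row shifts and turns the pose as measured when the row begins, along the tool's axes as they then stand; what a row does not reach is not made up. A row lasts 1/10 s, in which the tool goes at most 50 mm and 8.59 degrees, less where a joint would pass 70% of its speed; a pose out of reach is approached as far as the arm can. A call with a gripper value outside its range is refused whole. The fingers move at their own pace and stop on an object; FORCE is the grip in N (left out, the last holds). Time passes only in rows, so rows that do not move let the fingers close. It gives the time, the measured TCP pose, the force and the opening at its end, in the units of the state.
- arm.observe(): the state, without advancing time (a new reading comes with each control period).
- eyes.get_image(name): name is "scene" or "top" or "wrist"; returns a dict with "frame" (384x512x3 uint8, blue, green, red), "intrinsics" (3x3 intrinsics, pixels), "rvec" (rotation vector, rad) and "tvec" (3), from world to camera coordinates, as OpenCV has them; the wrist camera has in their place "T_tool_cam" (4x4, takes a point from camera to tool coordinates, whose origin is the TCP and whose axes are the flange's). Camera axes: x right, y down, z forward; pixel columns grow to the right and rows downward; lengths in m; the calibration is good to about 2 mm. A picture is of the moment at which its call begins: read the wrist's pose just before it. There is no depth.
- workorder.sign_off(): hands the job in, once; it reports no verdict.
The state is a dict: "clock": time; "joints": joint angles; "dq": joint speeds; "joint_efforts": joint torques, N m; "position": TCP position; "ee_rot": TCP orientation; "force": force on the tool from outside, world axes, zero at the start; "ft_torque": the same for the moment, N m; "width": opening from 0.0 (shut) to 1.0 (fully open).
Only numpy, scipy, OpenCV 4.12 (cv2) and the standard library are available. Lean on these libraries where they do the work, as an engineer would, in place of code of your own. Each camera call takes 0.05 s, during which the arm holds its last target.

## Working session

There is one attempt and no reset: what is moved stays moved. The work goes in short steps, Python scripts to look and compute and a shell command to move; the robot and the scene stay as the last step left them, time stands still between calls to the robot, and variables do not carry over. Pictures are saved under pics/ and viewed, and the job is handed in when it is done.

```bash
ls; mkdir -p pics
python3 - <<'E'
from cell import arm, eyes
import cv2
print(arm.observe())
for n in("scene","top","wrist"):
    d=eyes.get_image(n); cv2.imwrite(f"pics/{n}0.png",d["frame"])
    print(n,{k:v for k,v in d.items() if k!="frame"})
E
```

```text
pics
{'clock': 0.0, 'joints': array([ 1.08041099,  0.43520965,  0.02495441,  1.57412034, -0.01158008,
        1.13399424, -0.07508447]), 'dq': array([ 0.00204254,  0.00049855,  0.00054611, -0.00121468, -0.00028179,
       -0.001959  , -0.00040337]), 'joint_efforts': array([-2.48594233e-04, -6.67840791e+01,  9.85185988e-01, -3.14462686e+01,
       -6.05025259e-02,  4.26270033e-02,  1.23828008e-04]), 'position': array([ 0.2360886 , -0.57812865,  0.22594406]), 'ee_rot': array([-3.08124130e+00, -6.04984302e-01,  7.14780701e-04]), 'force': array([ 0.5232098 ,  0.08402551, -0.02162053]), 'ft_torque': array([-0.00632043,  0.06758418,  0.02314601]), 'width': 0.9993680365311067}
scene {'intrinsics': array([[483.06428119,   0.        , 262.47664525],
       [  0.        , 483.06428119, 198.28166674],
       [  0.        ,   0.        ,   1.        ]]), 'rvec': array([ 1.97619731,  1.45611334, -0.56890067]), 'tvec': array([-0.27177605, -0.3625719 ,  1.27911749])}
top {'intrinsics': array([[358.44772383,   0.        , 263.61016296],
       [  0.        , 358.44772383, 192.93506118],
       [  0.        ,   0.        ,   1.        ]]), 'rvec': array([ 2.12430366, -2.09993874,  0.22457294]), 'tvec': array([0.07343708, 0.61421019, 0.66691913])}
wrist {'intrinsics': array([[279.67189085,   0.        , 254.94293375],
       [  0.        , 279.67189085, 189.30385867],
       [  0.        ,   0.        ,   1.        ]]), 'T_tool_cam': array([[ 3.94131908e-04, -9.64392307e-01, -2.64475561e-01,
         7.15842768e-02],
       [ 9.99999837e-01,  2.70925974e-04,  5.02325877e-04,
        -8.10007858e-05],
       [-4.12785913e-04, -2.64475716e-01,  9.64392257e-01,
        -1.57946905e-01],
       [ 0.00000000e+00,  0.00000000e+00,  0.00000000e+00,
         1.00000000e+00]])}
```

View pics/top0.png

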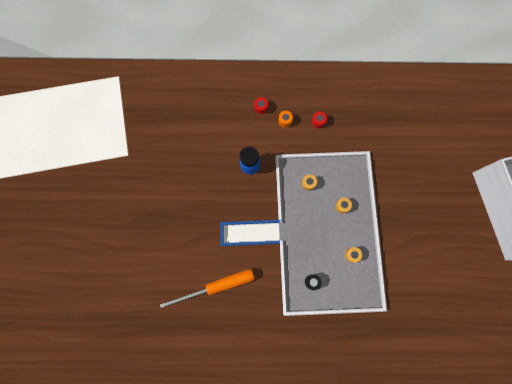

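View pics/scene0.png

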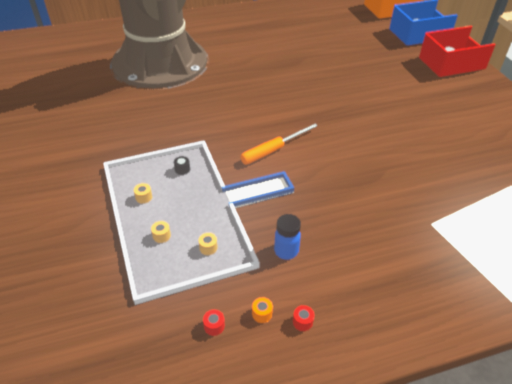

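The top view shows three yellow bushes inside the tray at (310,182), (344,205) and (354,255), with the black one at (313,282). The orange one at (286,118) and the red ones are outside the tray and are decoys. The slot runs left from the gate at about (282,233).

```bash
cat > h.py <<'E'
from cell import arm, eyes
import cv2, numpy as np
def ray(d,uv,z):
    K=d["intrinsics"];R=cv2.Rodrigues(d["rvec"])[0];t=d["tvec"]
    c=-R.T@t; v=R.T@np.linalg.inv(K)@np.array([uv[0],uv[1],1.]); return c+v*(z-c[2])/v[2]
def proj(d,P): return cv2.projectPoints(np.array(P,float).reshape(-1,3),d["rvec"],d["tvec"],d["intrinsics"],None)[0][:,0]
E
python3 - <<'E'
from h import *
for n in("top","scene"):
    d=eyes.get_image(n);f=d["frame"];h=cv2.cvtColor(f,cv2.COLOR_BGR2HSV)
    s=3 
    x0,y0,x1,y1=(150,85,400,325) if n=="top" else (90,130,340,340)
    cv2.imwrite(f"pics/{n}_crop.png",cv2.resize(f[y0:y1,x0:x1],None,fx=s,fy=s,interpolation=2)[:600,:800])
    for nm,lo,hi in(("yel",(15,120,120),(30,255,255)),("blue",(105,120,60),(125,255,255)),("black",(0,0,0),(180,90,45))):
        m=cv2.inRange(h,lo,hi)
        if nm=="yel": m=cv2.morphologyEx(m,cv2.MORPH_CLOSE,np.ones((7,7)))
        N,l,st,c=cv2.connectedComponentsWithStats(m)
        for i in range(1,N):
            if st[i,4]>40 and st[i,4]<4000: print(n,nm,st[i],c[i].round(1),ray(d,c[i],.02).round(4))
    m=cv2.inRange(h,(0,0,60),(180,60,255))
    N,l,st,c=cv2.connectedComponentsWithStats(m)
    for i in range(1,N):
        if st[i,4]>300:
            q=np.where(l==i); r=cv2.minAreaRect(np.c_[q[1],q[0]].astype(np.float32)); b=cv2.boxPoints(r)
            print(n,"grey",st[i],b.round(1).tolist(),[ray(d,p,.014)[:2].round(4).tolist() for p in b])
E
```

```text
top yel [279 111  13  16 125] [285.  117.2] [0.799 0.034 0.02 ]
top yel [302 175  15  15 184] [308.9 181.9] [ 0.6486 -0.018   0.02  ]
top yel [335 198  17  15 198] [343.2 205. ] [ 0.5982 -0.0913  0.02  ]
top yel [345 247  17  15 209] [353.2 254.3] [ 0.4936 -0.1086  0.02  ]
top yel [207 273  45  19 230] [228.6 281.2] [0.4362 0.1504 0.02  ]
top blue [240 158  20  16 163] [250.  167.4] [0.6798 0.1111 0.02  ]
top blue [220 220  60  26 361] [245.7 232.6] [0.5364 0.1173 0.02  ]
top black [240 147  19  19 268] [248.8 155.9] [0.7063 0.1142 0.02  ]
top black [305 275  16  15 108] [312.4 281.5] [ 0.4374 -0.0222  0.02  ]
top grey [    0     0   512    64 31169] [[-0.0, 0.0], [511.0, 0.0], [511.0, 63.0], [0.0, 63.0]] [[1.1011, 0.7338], [1.1191, -0.5259], [0.9462, -0.503], [0.93, 0.7058]]
top grey [    0    76   128   103 10138] [[-13.600000381469727, 98.0], [118.30000305175781, 75.5999984741211], [131.89999389648438, 155.8000030517578], [0.0, 178.1999969482422]] [[0.8403, 0.7224], [0.901, 0.4242], [0.7052, 0.3752], [0.6503, 0.6599]]
top grey [  224   151   163   165 16220] [[220.1999969482422, 1
[... 1700 characters left out ...]
4, 122.5999984741211], [311.29998779296875, 265.79998779296875], [132.89999389648438, 304.8999938964844]] [[0.3784, -0.1781], [0.3581, 0.2122], [0.744, 0.1348], [0.7323, -0.1591]]
scene grey [ 431  186   81  116 4878] [[431.0, 186.0], [511.0, 186.0], [511.0, 301.0], [431.0, 301.0]] [[0.634, 0.4305], [0.6796, 0.5825], [0.9006, 0.4139], [0.8631, 0.2915]]
scene grey [275 215  25  22 423] [[275.0, 215.0], [299.0, 215.0], [299.0, 236.0], [275.0, 236.0]] [[0.618, 0.1131], [0.6307, 0.1554], [0.6775, 0.1378], [0.6652, 0.0972]]
scene grey [ 408  349  104   35 1850] [[408.0, 349.0], [511.0, 349.0], [511.0, 383.0], [408.0, 383.0]] [[0.9246, 0.2157], [0.9696, 0.3613], [1.0126, 0.3285], [0.9697, 0.1902]]
```

View pics/top_crop.png

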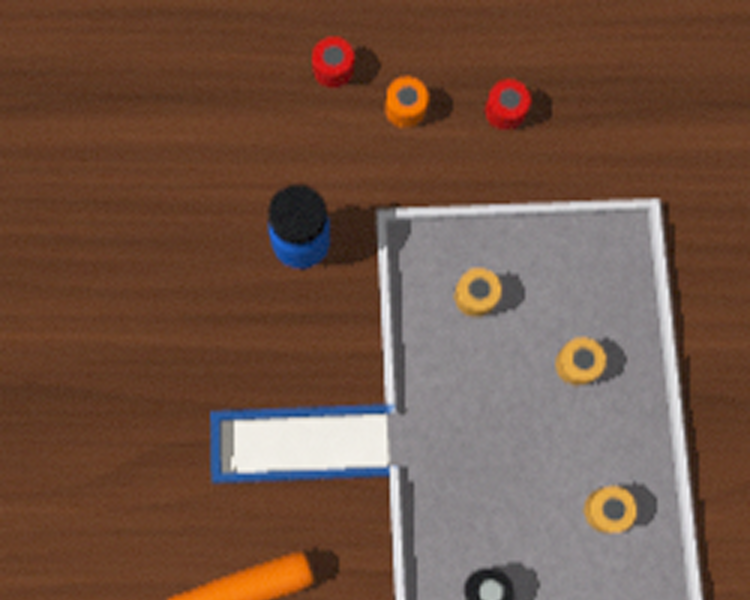

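View pics/scene_crop.png

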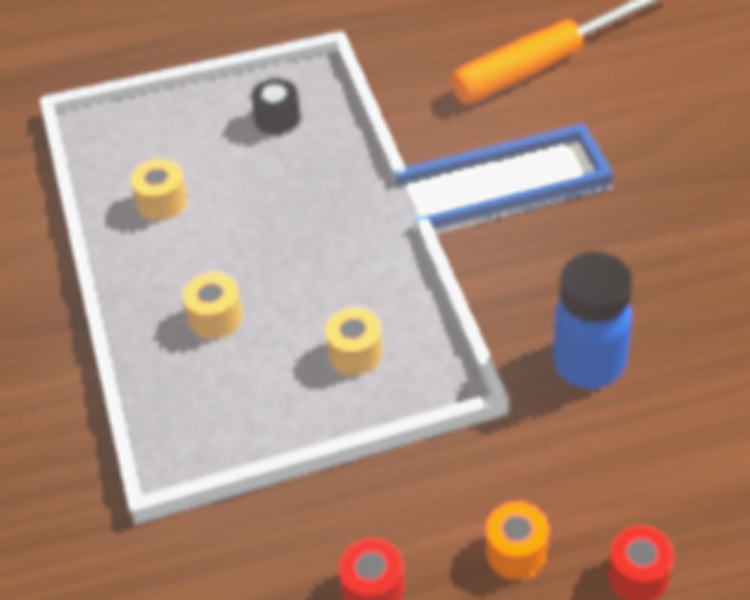

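Run:
```python
from h import *
d=eyes.get_image("top");f=d["frame"]
cv2.imwrite("pics/top_c2.png",cv2.resize(f[200:325,210:400],None,fx=4,fy=4,interpolation=2))
w=eyes.get_image("wrist")
```

```text
(no output)
```

View pics/top_c2.png

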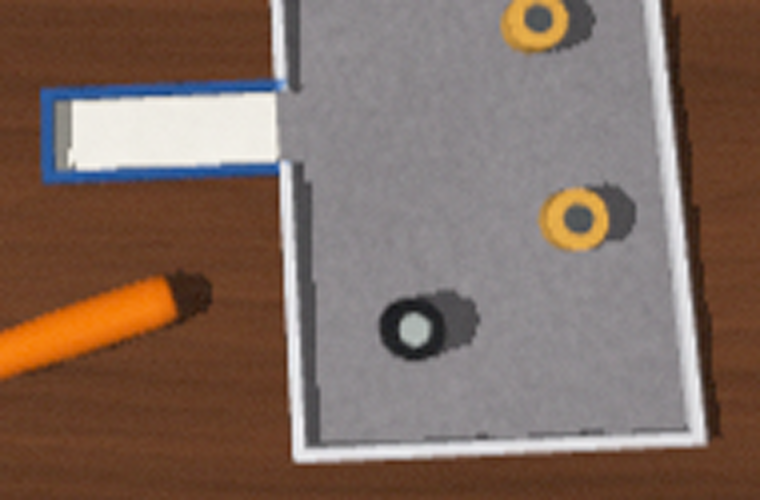

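View pics/wrist0.png

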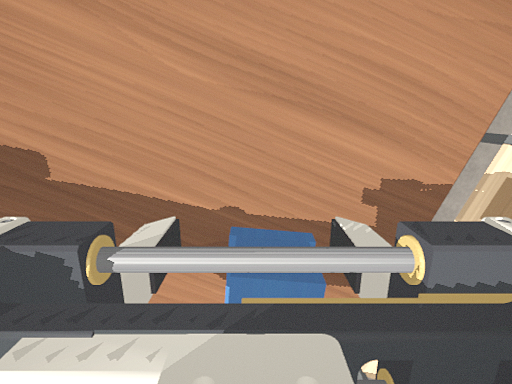

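```bash
cat > fit.py <<'E'
from h import *
def o(u,v,s,x,y): return ((u+.5)/s-.5+x,(v+.5)/s-.5+y)
T=lambda u,v:o(u,v,3,150,85); T2=lambda u,v:o(u,v,4,210,200); S=lambda u,v:o(u,v,3,90,130)
top=eyes.get_image("top");sc=eyes.get_image("scene")
def fit(P,Q):
    a=P.mean(0);b=Q.mean(0);A,B=P-a,Q-b
    th=np.arctan2((A[:,0]*B[:,1]-A[:,1]*B[:,0]).sum(),(A*B).sum())
    R=np.array([[np.cos(th),-np.sin(th)],[np.sin(th),np.cos(th)]]);t=b-R@a
    return th,t,(P@R.T+t-Q),R
mt=[((0,-171),T(376,208)),((-211,-171),T(661,199)),((126,-25),T(211,411)),((126,25),T2(42,184)),((0,171),T2(295,462)),((-211,171),T2(708,444))]
ms=[((0,171),S(343,33)),((-211,171),S(41,99)),((0,-171),S(507,402)),((-211,-171),S(132,510)),((126,25),S(586,125)),((126,-25),S(612,177))]
for d,m in((top,mt),(sc,ms)):
    P=np.array([p for p,_ in m])/1000.;Q=np.array([ray(d,q,.014)[:2] for _,q in m])
    th,t,r,R=fit(P,Q);print("fit",np.degrees(th),t.round(4),(r*1000).round(1).tolist())
    hol={"A":T(480,289),"B":T(584,359),"C":T2(578,218),"K":T2(414,329)} if d is top else {"A":S(353,327),"B":S(211,293),"C":S(158,177),"K":S(275,92)}
    for k,q in hol.items():
        w=ray(d,q,.028)[:2]; print(k,w.round(4),(R.T@(w-t)*1000).round(1))
E
python3 fit.py
```

```text
fit 92.95988379588412 [0.5413 0.0462] [[-1.3, -1.0], [-0.1, 1.3], [-0.2, -0.1], [0.9, -0.5], [0.4, -0.0], [0.3, 0.3]]
A [ 0.6486 -0.0187] [ -70.3 -103.9]
B [ 0.5983 -0.0919] [-140.8  -49.8]
C [ 0.4938 -0.1084] [-151.9   55.4]
K [ 0.437  -0.0225] [-63.2 107.7]
fit 92.68598765784321 [0.5432 0.0443] [[0.5, 0.4], [-0.1, 0.2], [-0.1, 0.5], [0.7, -1.8], [0.1, -1.0], [-1.2, 1.7]]
A [ 0.6479 -0.02  ] [ -69.1 -101.6]
B [ 0.5991 -0.0932] [-140.   -49.4]
C [ 0.4944 -0.1095] [-151.3   55.9]
K [ 0.4363 -0.024 ] [-63.2 110. ]
```

Both views agree within about 2 mm and the residuals are small. Tray origin is about (0.542, 0.045) at 92.8°. I'll push with a partly closed two-finger fork at z = 17 mm, above the walls.

```bash
cat > go.py <<'E'
import sys
from h import *
from scipy.spatial.transform import Rotation as Ro
# args: tray x,y (mm), z(mm), yaw rel. tray
TH=np.radians(92.82);t0=np.array([.5422,.0452]);R2=np.array([[np.cos(TH),-np.sin(TH)],[np.sin(TH),np.cos(TH)]])
def where():
    s=arm.observe();R=Ro.from_rotvec(s["ee_rot"]).as_matrix();p=s["position"]
    xy=R2.T@(p[:2]-t0)*1000; yaw=np.degrees(np.arctan2(R[1,0],R[0,0])-TH); yaw=(yaw+180)%360-180
    return s,R,p,xy,yaw
s,R,p,xy,yaw=where()
print("clk",round(s["clock"],2),"tray",xy.round(1),"z",round(p[2]*1000,1),"yaw",round(yaw,1),"tilt",R[:,2].round(3),"F",s["force"].round(1),"w",round(s["width"]*92,1),"j",s["joints"].round(2))
if len(sys.argv)>3:
    x,y,z=map(float,sys.argv[1:4]); g=np.r_[R2@np.array([x,y])/1000+t0,z/1000]
    print("tool shift mm",(R.T@(g-p)*1000).round(1))
    if len(sys.argv)>4: print("turn",round(-(float(sys.argv[4])-yaw),1))
E
python3 go.py -172 -50 60 0
python3 -m inch '[[[0.76,0,0,0,-8],[0.76,0,0,0,-8],[0.76,0,0,0,-8],[0.76,0,0,0,-8],[0.76,0,0,0,-8],[0.76,0,0,0,-8],[0.76,0,0,0,-8],[0.76,0,0,0,-8],[0.76,0,0,0,-6]]]' 20
python3 go.py -172 -50 60 0
```

```text
clk 0.45 tray [-608.   336.2] z 226.7 yaw -70.6 tilt [-0.  0. -1.] F [-0.3 -0.   0. ] w 92.1 j [ 1.08  0.43  0.02  1.57 -0.01  1.13 -0.08]
tool shift mm [ 509.1 -283.   166.7]
turn -70.6
clock: 1.35
position: [0.2364, -0.5785, 0.2268]
ee_rot: [-2.123, -2.315, 0.001]
force: [0.4, 0.3, -0.5]
width: 0.27
clk 1.35 tray [-607.9  336.2] z 226.8 yaw 2.1 tilt [-0. -0. -1.] F [ 0.4  0.3 -0.5] w 24.9 j [ 1.27  0.45 -0.26  1.56  0.12  1.15  1.08]
tool shift mm [421.3 402.2 166.5]
turn 2.1
```

```bash
python3 -m inch '[[[0.76,35,33,0,2],[0.76,35,33,0,0],[0.76,35,33,0,0],[0.76,35,33,0,0],[0.76,35,33,0,0],[0.76,35,33,0,0],[0.76,35,33,0,0],[0.76,35,33,0,0],[0.76,35,33,0,0],[0.76,35,33,0,0],[0.76,35,33,0,0],[0.76,20,20,0,0]]]'
python3 go.py -172 -50 60 0
```

```text
clock: 2.55
position: [0.6054, -0.1452, 0.2254]
ee_rot: [2.174, 2.262, -0.005]
force: [0.3, -0.1, -0.1]
width: 0.238
clk 2.55 tray [-193.3  -53.7] z 225.4 yaw -0.5 tilt [ 0.001 -0.005 -1.   ] F [ 0.3 -0.1 -0.1] w 21.9 j [ 0.42  0.47 -0.41  1.56  0.2   1.16  0.01]
tool shift mm [ 22.1  -4.  165.3]
turn -0.5
```

```bash
python3 -m inch '[[[0.76,12,-2,35,0],[0.76,10,-2,35,0],[0.76,0,0,35,0],[0.76,0,0,30,0],[0.76,0,0,25,0],[0.76,0,0,0,0]]]'
python3 go.py -172 -50 17 0
python3 - <<'E'
from h import *
cv2.imwrite("pics/t1.png",cv2.resize(eyes.get_image("scene")["frame"][100:330,80:340],None,fx=2.5,fy=2.5))
cv2.imwrite("pics/w1.png",eyes.get_image("wrist")["frame"])
E
```

```text
clock: 3.15
position: [0.6067, -0.1149, 0.0616]
ee_rot: [2.16, 2.271, 0.006]
force: [-0.2, -0.8, 0.3]
width: 0.238
clk 3.15 tray [-163.1  -56.5] z 61.6 yaw 0.0 tilt [ 0.008 -0.002 -1.   ] F [-0.2 -0.8  0.3] w 21.9 j [ 0.35  0.62 -0.37  1.74  0.29  0.82 -0.11]
tool shift mm [-8.8 -6.9 44.6]
turn 0.0
```

View pics/t1.png

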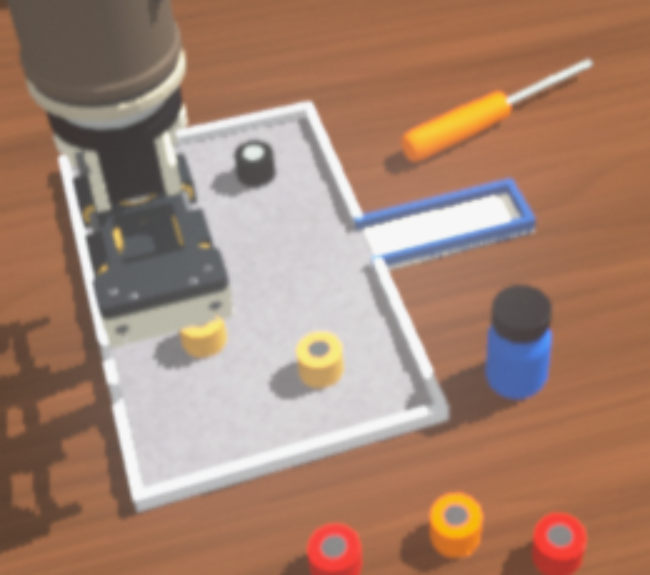

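View pics/w1.png

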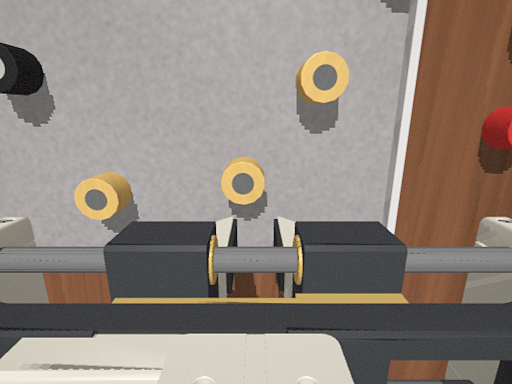

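The wrist view shows B's hole at (243,181), just ahead of the fork, with A at (324,77) and C at (96,200). I'll cross-check these positions before descending.

```bash
cat > wr.py <<'E'
import sys
from go import *
def wtray(uv,z):
    s,R,p,xy,yaw=where(); d=eyes.get_image("wrist");T=d["T_tool_cam"]
    v=R@T[:3,:3]@np.linalg.inv(d["intrinsics"])@np.array([uv[0],uv[1],1.]);c=R@T[:3,3]+p
    w=c+v*(z-c[2])/v[2];return R2.T@(w[:2]-t0)*1000
E
python3 - <<'E'
import sys;sys.argv=['x']
from wr import *
for q in((324,77),(243,181.5),(96,200)): print(wtray(q,.028).round(1))
E
```

```text
clk 3.25 tray [-163.3  -58.9] z 65.1 yaw 0.0 tilt [ 0.013 -0.003 -1.   ] F [-0.2 -0.9  1.2] w 21.9 j [ 0.35  0.62 -0.37  1.74  0.29  0.82 -0.11]
[ -69.7 -104.8]
[-140.2  -52.1]
[-154.    54.8]
```

```bash
python3 -m inch '[[[0.76,-10,-7,0,0],[0.76,0,0,0,0],[0.76,0,0,0,0],[0.76,0,0,0,0]]]'
python3 go.py -172 -52 17 0
```

```text
clock: 3.8
position: [0.6051, -0.1279, 0.0705]
ee_rot: [2.154, 2.26, 0.018]
force: [-0.0, 0.5, 0.4]
width: 0.237
clk 3.8 tray [-176.   -54.3] z 70.5 yaw -0.1 tilt [ 0.022 -0.005 -1.   ] F [-0.   0.5  0.4] w 21.8 j [ 0.37  0.61 -0.37  1.75  0.29  0.82 -0.09]
tool shift mm [ 4.3 -3.5 53.4]
turn -0.1
```

```bash
for i in 1 2 ; do python3 -m inch '[[[0.76,0,0,0,0],[0.76,0,0,0,0]]]' >/dev/null
python3 go.py -172 -52 17 0;done;  python3 -m inch '[[[0.76,2,-2,15,0],[0.76,2,-2,15,0]]]' ; python3 go.py -172 -52 17 0
```

```text
clk 4.0 tray [-175.9  -54.5] z 70.8 yaw -0.1 tilt [ 0.023 -0.005 -1.   ] F [ 0.1 -0.1  0.5] w 21.7 j [ 0.37  0.61 -0.37  1.75  0.29  0.82 -0.09]
tool shift mm [ 4.2 -3.7 53.7]
turn -0.1
clk 4.2 tray [-175.5  -54.5] z 70.7 yaw -0.1 tilt [ 0.022 -0.005 -1.   ] F [-0.  -0.1  0.3] w 21.9 j [ 0.37  0.61 -0.37  1.75  0.29  0.82 -0.09]
tool shift mm [ 3.9 -3.7 53.6]
turn -0.1
clock: 4.4
position: [0.6037, -0.124, 0.0419]
ee_rot: [2.152, 2.257, 0.022]
force: [0.5, -0.4, -0.5]
width: 0.241
clk 4.4 tray [-172.   -53.1] z 41.9 yaw -0.1 tilt [ 0.027 -0.006 -1.   ] F [ 0.5 -0.4 -0.5] w 22.2 j [ 0.36  0.64 -0.36  1.78  0.32  0.75 -0.11]
tool shift mm [ 0.1 -1.8 24.9]
turn -0.1
```

```bash
python3 -m inch '[[[0.76,0,0,12,0],[0.76,0,0,10,0],[0.76,0,0,0,0]]]' >/dev/null; python3 go.py -163 -52 17 0
```

```text
clk 4.7 tray [-171.5  -52.6] z 16.8 yaw -0.0 tilt [ 0.024 -0.005 -1.   ] F [-0.4  0.3 -0.5] w 21.9 j [ 0.35  0.67 -0.34  1.79  0.33  0.71 -0.13]
tool shift mm [ 8.5 -0.6 -0.3]
turn -0.0
```

```bash
python3 -m inch '[[[0.76,7,0,-1,0],[0.76,6,0,0,0],[0.76,10,-5,0,0],[0.76,10,-5,0,0],[0.76,10,-5,0,0]]]' >/dev/null; python3 go.py -51 0 18 0
python3 - <<'E'
from h import *
cv2.imwrite("pics/w2.png",eyes.get_image("wrist")["frame"])
E
```

```text
clk 5.2 tray [-126.5  -38.2] z 18.6 yaw -0.1 tilt [ 0.026 -0.006 -1.   ] F [ 0.3  0.5 -0.1] w 22.4 j [ 0.28  0.64 -0.34  1.86  0.33  0.67 -0.21]
tool shift mm [ 75.4 -38.4  -0.9]
turn -0.1
```

View pics/w2.png

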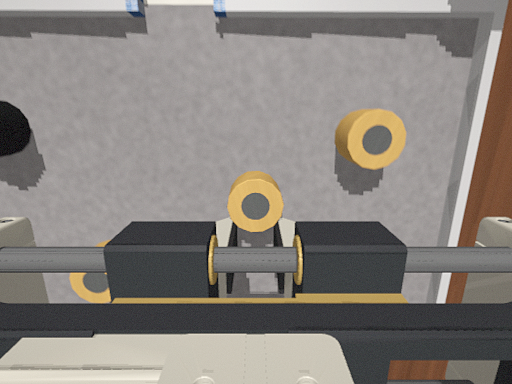

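The bush is upright and nestled in the fork at (256,205), and the gate shows at the top between (140,5) and (220,5). I'll continue the push.

```bash
python3 -m inch '[[[0.76,10,-5,0,0],[0.76,10,-6,0,0],[0.76,10,-6,0,0],[0.76,10,-6,0,0],[0.76,9,-5,0,0]]]' >/dev/null; python3 go.py -51 0 18 0
python3 - <<'E'
from h import *
cv2.imwrite("pics/w3.png",eyes.get_image("wrist")["frame"])
E
```

```text
clk 5.75 tray [-71.2  -7.5] z 18.3 yaw -0.0 tilt [ 0.027 -0.005 -1.   ] F [ 0.8 -1.   1.4] w 22.5 j [ 0.19  0.6  -0.34  1.95  0.34  0.62 -0.32]
tool shift mm [20.2 -7.5 -0.1]
turn -0.0
```

View pics/w3.png

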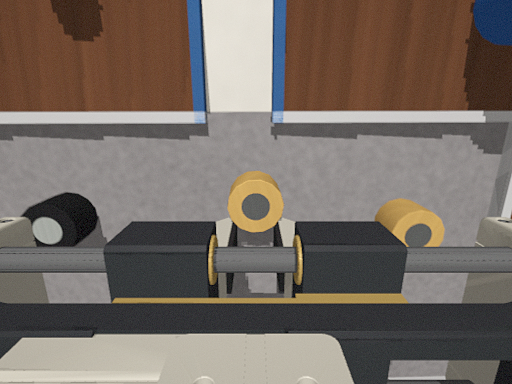

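Run:
```python
import sys;sys.argv=['x']
from wr import *
for q,z in(((206,117),.014),((273,117),.014),((203.5,20),.014),((272.5,20),.014),((256,206),.028)): print(wtray(q,z).round(1))
```

```text
clk 5.8 tray [-69.1  -6.5] z 18.2 yaw 0.1 tilt [ 0.026 -0.003 -1.   ] F [-2.3  2.2  0.3] w 22.3 j [ 0.19  0.59 -0.34  1.96  0.34  0.62 -0.32]
[-0.2 20.3]
[ -1.1 -17.6]
[45.7 18.3]
[ 45.2 -17.5]
[-51.4  -9. ]
```

```bash
python3 -m inch '[[[0.76,8,-4,0,0],[0.76,8,-4,0,0],[0.76,3,-1,0,0]]]' >/dev/null
python3 - <<'E'
import sys;sys.argv=['x']
from wr import *
f=eyes.get_image("wrist")["frame"]
cv2.imwrite("pics/w4.png",f)
g=cv2.cvtColor(f,cv2.COLOR_BGR2HSV)
for r in (20,60,100,140):
    b=np.where(cv2.inRange(g[r:r+1],(100,120,60),(130,255,255))[0])[0]; print(r,b[[0,-1]] if len(b) else 0, b[np.where(np.diff(b)>5)[0]] if len(b) else 0, b[np.where(np.diff(b)>5)[0]+1] if len(b) else 0)
E
```

```text
clk 6.35 tray [-54.3   0.7] z 17.6 yaw -0.3 tilt [ 0.028 -0.006 -1.   ] F [ 0.3 -2.2  0.1] w 22.2 j [ 0.16  0.58 -0.33  1.98  0.34  0.6  -0.36]
20 [204 511] [215 300] [288 489]
60 [206 511] [217 298] [288 485]
100 [208 297] [218] [287]
140 [210 296] [220] [285]
```

View pics/w4.png

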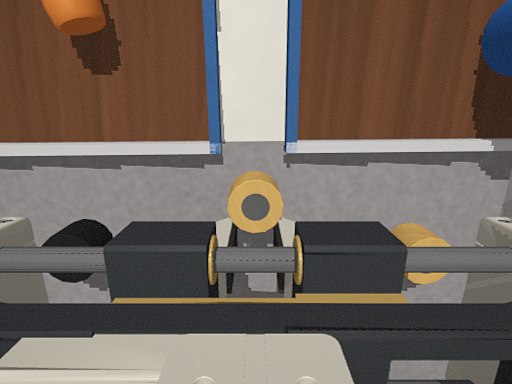

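The slot axis sits at column 252.5 and the bush at 256, so the bush needs about 2 mm towards +y. Yaw is good.

```bash
python3 -m inch '[[[0.76,5,-2,0,0],[0.76,8,0,0,0],[0.76,8,0,0,0],[0.76,8,0,0,0],[0.76,8,0,0,0]]]' >/dev/null
python3 - <<'E'
import sys;sys.argv=['x']
from wr import *
f=eyes.get_image("wrist")["frame"]
cv2.imwrite("pics/w5.png",f)
E
```

```text
clk 6.9 tray [-15.    2.8] z 17.4 yaw -0.3 tilt [ 0.028 -0.006 -1.   ] F [-0.5 -2.3  1.1] w 22.0 j [ 0.08  0.58 -0.33  1.99  0.34  0.6  -0.43]
```

View pics/w5.png

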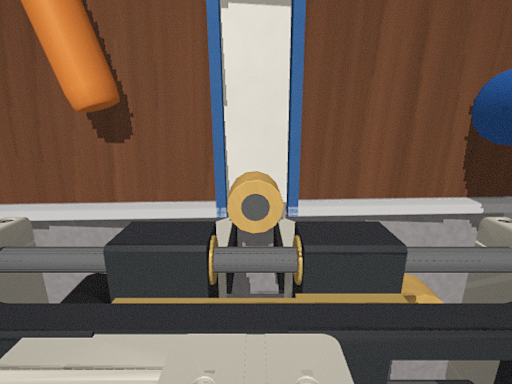

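```bash
python3 -m inch '[[[0.76,9,0,-0.5,0],[0.76,9,0,0,0],[0.76,9,0,0,0],[0.76,9,0,0,0],[0.76,9,0,0,0]]]' ; python3 go.py 76 2 18 0; 
python3 -m inch '[[[0.76,9,0,0,0],[0.76,9,0,0,0],[0.76,9,0,0,0]]]'; python3 go.py 77 2 18 0
```

```text
clock: 7.45
position: [0.5377, 0.0804, 0.0175]
ee_rot: [2.154, 2.254, 0.024]
force: [0.8, -1.2, 2.0]
width: 0.236
clk 7.45 tray [35.4  2.8] z 17.5 yaw -0.2 tilt [ 0.027 -0.005 -1.   ] F [ 0.8 -1.2  2. ] w 21.7 j [-0.02  0.58 -0.32  1.98  0.34  0.6  -0.52]
tool shift mm [40.6  0.6 -0.8]
turn -0.2
clock: 7.75
position: [0.5363, 0.1099, 0.0173]
ee_rot: [2.154, 2.254, 0.024]
force: [-0.7, -1.1, 0.9]
width: 0.24
clk 7.75 tray [64.9  2.7] z 17.3 yaw -0.2 tilt [ 0.028 -0.005 -1.   ] F [-0.7 -1.1  0.9] w 22.1 j [-0.08  0.59 -0.32  1.97  0.33  0.61 -0.57]
tool shift mm [12.1  0.7 -0.7]
turn -0.2
```

```bash
python3 -m inch '[[[0.76,6,0,0,0],[0.76,4,0,0,0],[0.76,0,0,0,0]]]'; python3 go.py 77 2 18 0
python3 - <<'E'
import sys;sys.argv=['x']
from wr import *
f=eyes.get_image("wrist")["frame"]
cv2.imwrite("pics/w6.png",f)
E
```

```text
clock: 8.05
position: [0.5357, 0.1228, 0.0173]
ee_rot: [2.152, 2.257, 0.025]
force: [0.4, -0.0, 0.0]
width: 0.242
clk 8.05 tray [77.8  2.7] z 17.3 yaw -0.1 tilt [ 0.028 -0.004 -1.   ] F [ 0.4 -0.   0. ] w 22.2 j [-0.1   0.59 -0.32  1.96  0.33  0.61 -0.59]
tool shift mm [-0.9  0.7 -0.7]
turn -0.1
clk 8.05 tray [77.8  2.7] z 17.3 yaw -0.1 tilt [ 0.028 -0.004 -1.   ] F [ 0.4 -0.   0. ] w 22.2 j [-0.1   0.59 -0.32  1.96  0.33  0.61 -0.59]
```

View pics/w6.png

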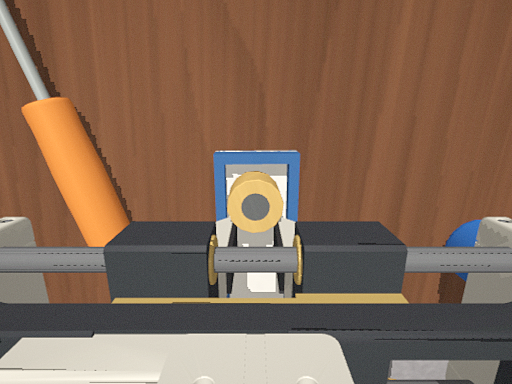

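The first bush stands about 5 mm from the slot end at (256,205). I'll back off, lift and go to C.

```bash
python3 -m inch '[[[0.76,-10,0,0,0],[0.76,-20,0,0,0],[0.76,-10,0,-20,0],[0.76,-10,0,-25,0],[0.76,-40,-10,0,0],[0.76,-40,-11,0,0],[0.76,-40,-11,0,0],[0.76,-40,-11,0,0],[0.76,-30,-11,0,0],[0.76,0,0,0,0],[0.76,0,0,0,0]]]'; python3 go.py -185 57 18 0
python3 - <<'E'
import sys;sys.argv=['x']
from wr import *
f=eyes.get_image("wrist")["frame"]
cv2.imwrite("pics/w7.png",f)
E
```

```text
clock: 9.2
position: [0.4873, -0.1399, 0.0632]
ee_rot: [2.162, 2.245, 0.021]
force: [0.2, 1.0, 0.0]
width: 0.237
clk 9.2 tray [-182.1   63.9] z 63.2 yaw -0.7 tilt [ 0.027 -0.008 -1.   ] F [0.2 1.  0. ] w 21.8 j [ 0.45  0.47 -0.37  2.04  0.28  0.65 -0.06]
tool shift mm [-2.4  5.7 45.4]
turn -0.7
clk 9.2 tray [-182.1   63.9] z 63.2 yaw -0.7 tilt [ 0.027 -0.008 -1.   ] F [0.2 1.  0. ] w 21.8 j [ 0.45  0.47 -0.37  2.04  0.28  0.65 -0.06]
```

View pics/w7.png

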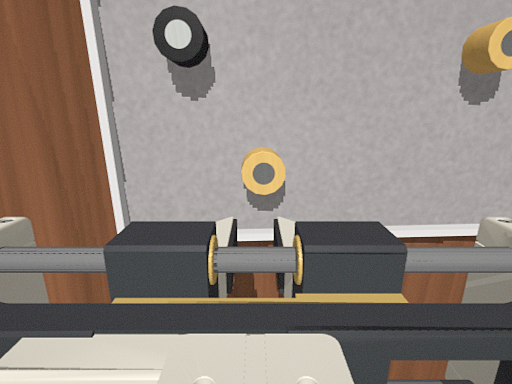

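```bash
python3 -m inch '[[[0.76,-1,2,20,-0.7],[0.76,-1,2,15,0],[0.76,0,1,9,0],[0.76,0,0,0,0]]]'; python3 go.py -185 57 18 0
python3 - <<'E'
import sys;sys.argv=['x']
from wr import *
f=eyes.get_image("wrist")["frame"]
cv2.imwrite("pics/w8.png",f)
E
```

```text
clock: 9.65
position: [0.4954, -0.1387, 0.0186]
ee_rot: [2.141, 2.264, 0.023]
force: [-0.7, -1.0, -0.6]
width: 0.241
clk 9.65 tray [-181.3   55.8] z 18.6 yaw 0.4 tilt [ 0.029 -0.007 -1.   ] F [-0.7 -1.  -0.6] w 22.2 j [ 0.41  0.55 -0.33  2.05  0.33  0.56 -0.09]
tool shift mm [-3.7 -1.2  0.6]
turn 0.4
clk 9.65 tray [-181.3   55.8] z 18.6 yaw 0.4 tilt [ 0.029 -0.007 -1.   ] F [-0.7 -1.  -0.6] w 22.2 j [ 0.41  0.55 -0.33  2.05  0.33  0.56 -0.09]
```

View pics/w8.png

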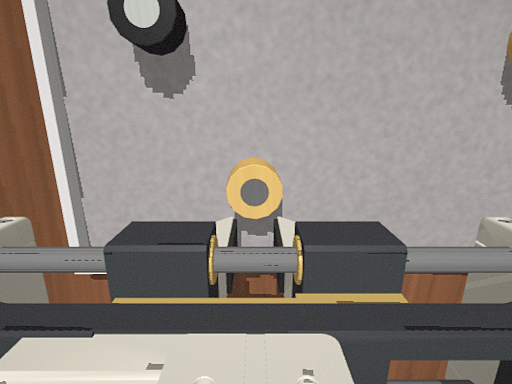

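```bash
python3 -m inch '[[[0.76,6,0,0,0],[0.76,6,0,0,0],[0.76,10,5,0,0],[0.76,10,5,0,0],[0.76,10,5,0,0],[0.76,10,5,0,0],[0.76,10,5,0,0]]]'>/dev/null; python3 go.py -56 2.5 18 0
python3 - <<'E'
import sys;sys.argv=['x']
from wr import *
f=eyes.get_image("wrist")["frame"]
cv2.imwrite("pics/w9.png",f)
E
```

```text
clk 10.4 tray [-113.4   28.3] z 21.6 yaw 0.4 tilt [ 0.032 -0.007 -0.999] F [ 0.2 -0.1 -0.8] w 21.8 j [ 0.27  0.55 -0.32  2.03  0.33  0.57 -0.23]
tool shift mm [57.3 26.1  3.9]
turn 0.4
clk 10.4 tray [-113.4   28.3] z 21.6 yaw 0.4 tilt [ 0.032 -0.007 -0.999] F [ 0.2 -0.1 -0.8] w 21.8 j [ 0.27  0.55 -0.32  2.03  0.33  0.57 -0.23]
```

View pics/w9.png

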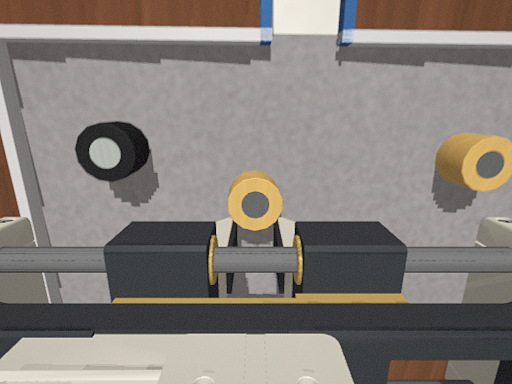

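```bash
python3 -m inch '[[[0.76,10,4.5,2,0],[0.76,10,4.5,2,0],[0.76,10,4.5,0,0],[0.76,10,4.5,0,0],[0.76,8,4,0,0]]]'>/dev/null; python3 go.py -56 2.5 18 0
python3 - <<'E'
import sys;sys.argv=['x']
from wr import *
f=eyes.get_image("wrist")["frame"]
cv2.imwrite("pics/w10.png",f)
E
```

```text
clk 10.95 tray [-59.8   4. ] z 17.6 yaw 0.5 tilt [ 0.032 -0.007 -0.999] F [-0.6  0.2  1. ] w 21.9 j [ 0.15  0.58 -0.31  1.99  0.33  0.59 -0.32]
tool shift mm [ 3.8  1.5 -0.4]
turn 0.5
clk 10.95 tray [-59.8   4. ] z 17.6 yaw 0.5 tilt [ 0.032 -0.007 -0.999] F [-0.6  0.2  1. ] w 21.9 j [ 0.15  0.58 -0.31  1.99  0.33  0.59 -0.32]
```

View pics/w10.png

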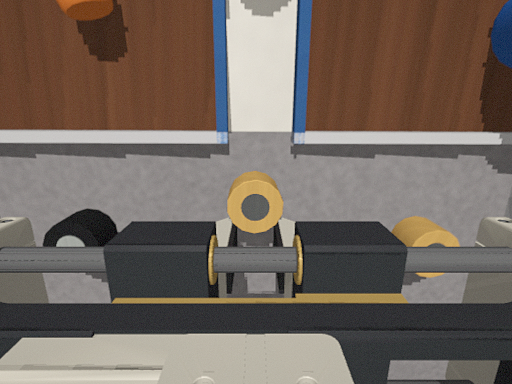

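```bash
python3 -m inch '[[[0.76,6,2,0,0.5],[0.76,8,0,0,0],[0.76,8,0,0,0]]]'>/dev/null; python3 go.py -15 2.5 18 0
python3 - <<'E'
import sys;sys.argv=['x']
from wr import *
f=eyes.get_image("wrist")["frame"]
cv2.imwrite("pics/w11.png",f)
E
```

```text
clk 11.3 tray [-35.4   0.8] z 17.6 yaw -0.1 tilt [ 0.034 -0.006 -0.999] F [-1.1 -1.8  0.3] w 22.1 j [ 0.1   0.58 -0.31  1.99  0.32  0.59 -0.37]
tool shift mm [20.4 -1.7 -0.6]
turn -0.1
clk 11.3 tray [-35.4   0.8] z 17.6 yaw -0.1 tilt [ 0.034 -0.006 -0.999] F [-1.1 -1.8  0.3] w 22.1 j [ 0.1   0.58 -0.31  1.99  0.32  0.59 -0.37]
```

View pics/w11.png

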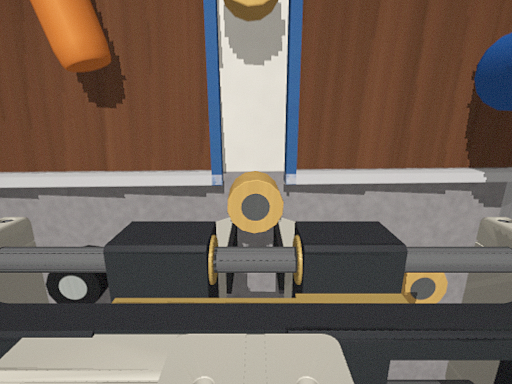

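```bash
python3 -m inch '[[[0.76,8,-1,0,0],[0.76,9,0,0,0],[0.76,9,0,0,0],[0.76,9,0,0,0],[0.76,9,0,0,0],[0.76,9,0,0,0]]]'; python3 go.py 41 2 18 0
```

```text
clock: 11.95
position: [0.5389, 0.068, 0.0174]
ee_rot: [2.147, 2.254, 0.03]
force: [-0.3, -1.0, 0.3]
width: 0.24
clk 11.95 tray [22.9  2.1] z 17.4 yaw -0.1 tilt [ 0.034 -0.006 -0.999] F [-0.3 -1.   0.3] w 22.1 j [-0.01  0.58 -0.3   1.99  0.32  0.59 -0.48]
tool shift mm [18.1  0.1 -0.7]
turn -0.1
```

```bash
python3 -m inch '[[[0.76,8,0,0,0],[0.76,7,0,0,0],[0.76,2,0,0,0],[0.76,0,0,0,0]]]'; python3 go.py 41 2 18 0
python3 - <<'E'
import sys;sys.argv=['x']
from wr import *
f=eyes.get_image("wrist")["frame"]
cv2.imwrite("pics/w12.png",f)
E
```

```text
clock: 12.35
position: [0.5379, 0.0886, 0.0173]
ee_rot: [2.145, 2.257, 0.031]
force: [0.4, -1.4, 1.6]
width: 0.237
clk 12.35 tray [43.6  2.2] z 17.3 yaw 0.1 tilt [ 0.034 -0.005 -0.999] F [ 0.4 -1.4  1.6] w 21.8 j [-0.05  0.58 -0.3   1.98  0.32  0.59 -0.52]
tool shift mm [-2.6  0.2 -0.6]
turn 0.1
clk 12.35 tray [43.6  2.2] z 17.3 yaw 0.1 tilt [ 0.034 -0.005 -0.999] F [ 0.4 -1.4  1.6] w 21.8 j [-0.05  0.58 -0.3   1.98  0.32  0.59 -0.52]
```

View pics/w12.png

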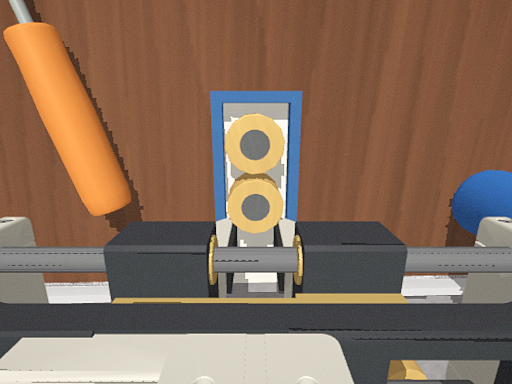

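The second bush is behind the first, both upright in the slot at (255,144) and (255,206). Next is A.

```bash
python3 -m inch '[[[0.76,-10,0,0,0],[0.76,-20,0,0,0],[0.76,-10,0,-20,0],[0.76,-10,0,-30,0],[0.76,-20,33,0,0],[0.76,-20,33,0,0],[0.76,-20,33,0,0],[0.76,-10,30,0,0],[0.76,0,0,0,0]]]'>/dev/null; python3 go.py -81 -133 65 70
python3 -m inch '[[[0.76,0,0,0,-8],[0.76,0,0,0,-8],[0.76,0,0,0,-8],[0.76,0,0,0,-8],[0.76,0,0,0,-8],[0.76,0,0,0,-8],[0.76,0,0,0,-8],[0.76,0,0,0,-8],[0.76,0,0,0,-5],[0.76,0,0,0,0]]]'>/dev/null; python3 go.py -81 -133 65 70
python3 - <<'E'
import sys;sys.argv=['x']
from wr import *
f=eyes.get_image("wrist")["frame"]
cv2.imwrite("pics/w13.png",f)
E
```

```text
clk 13.3 tray [ -91.8 -126. ] z 73.3 yaw -0.2 tilt [ 0.031 -0.008 -0.999] F [ 0.1 -0.2  0.1] w 22.1 j [ 0.18  0.67 -0.32  1.61  0.27  0.88 -0.2 ]
tool shift mm [10.9  6.7  8.4]
turn -70.2
clk 14.3 tray [-101.2 -115.4] z 69.1 yaw 71.3 tilt [ 0.019 -0.012 -1.   ] F [ 1.3 -1.1  0.1] w 22.3 j [ 0.38  0.73 -0.63  1.61  0.52  0.96  0.87]
tool shift mm [-10.   24.8   4.1]
turn 1.3
clk 14.3 tray [-101.2 -115.4] z 69.1 yaw 71.3 tilt [ 0.019 -0.012 -1.   ] F [ 1.3 -1.1  0.1] w 22.3 j [ 0.38  0.73 -0.63  1.61  0.52  0.96  0.87]
```

View pics/w13.png

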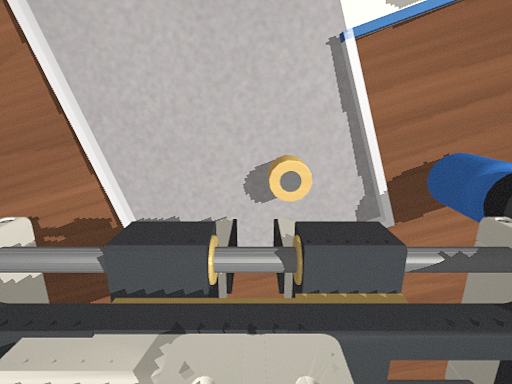

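```bash
python3 - <<'E'
import sys;sys.argv=['x','-81','-133','65','70']
from wr import *
print(wtray((291,181),.028))
E
python3 -m inch '[[[0.76,-5,12,10,1],[0.76,-4,11,10,0],[0.76,0,0,10,0],[0.76,0,0,10,0],[0.76,0,0,0,0]]]'>/dev/null; python3 go.py -81 -133 18 70
python3 - <<'E'
import sys;sys.argv=['x']
from wr import *
f=eyes.get_image("wrist")["frame"]
cv2.imwrite("pics/w14.png",f)
E
```

```text
clk 14.35 tray [-101.3 -115.4] z 69.0 yaw 71.1 tilt [ 0.019 -0.012 -1.   ] F [0.3 0.2 0.3] w 22.1 j [ 0.38  0.73 -0.63  1.61  0.52  0.96  0.86]
tool shift mm [-10.   24.9   4.1]
turn 1.1
[ -69.27969502 -103.46153818]
clk 14.9 tray [ -83.1 -132.2] z 26.7 yaw 69.6 tilt [ 0.019 -0.013 -1.   ] F [-1.  -0.4  0.1] w 21.8 j [ 0.32  0.79 -0.59  1.6   0.55  0.91  0.79]
tool shift mm [0.2 2.3 8.7]
turn -0.4
clk 14.9 tray [ -83.1 -132.2] z 26.7 yaw 69.6 tilt [ 0.019 -0.013 -1.   ] F [-1.  -0.4  0.1] w 21.8 j [ 0.32  0.79 -0.59  1.6   0.55  0.91  0.79]
```

View pics/w14.png

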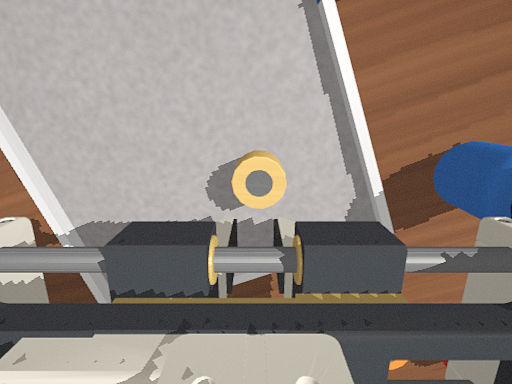

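```bash
python3 -m inch '[[[0.76,0,2,6,0],[0.76,0,0,3,0],[0.76,5,0,0,0],[0.76,8,0,0,0],[0.76,9,0,0,0],[0.76,9,0,0,0],[0.76,9,0,0,0]]]'>/dev/null; python3 go.py -40 -20 18 70
python3 - <<'E'
import sys;sys.argv=['x']
from wr import *
f=eyes.get_image("wrist")["frame"]
cv2.imwrite("pics/w15.png",f)
E
```

```text
clk 15.65 tray [-67.6 -94.1] z 18.0 yaw 69.5 tilt [ 0.022 -0.013 -1.   ] F [ 0.6 -0.8 -0.6] w 21.8 j [ 0.32  0.75 -0.59  1.71  0.56  0.83  0.73]
tool shift mm [79.  -0.2 -2. ]
turn -0.5
clk 15.65 tray [-67.6 -94.1] z 18.0 yaw 69.5 tilt [ 0.022 -0.013 -1.   ] F [ 0.6 -0.8 -0.6] w 21.8 j [ 0.32  0.75 -0.59  1.71  0.56  0.83  0.73]
```

View pics/w15.png

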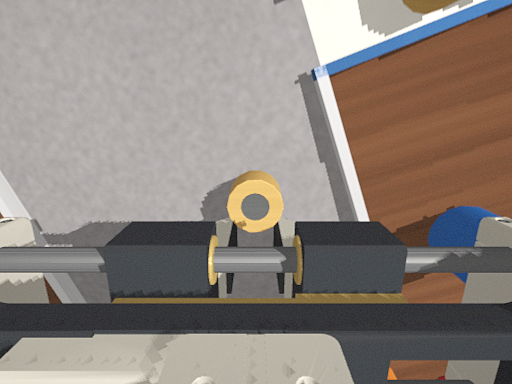

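```bash
python3 -m inch '[[[0.76,9,0,0,0],[0.76,9,0,0,0],[0.76,9,0,0,0],[0.76,9,0,0,0],[0.76,9,0,0,0],[0.76,9,0,0,0]]]'>/dev/null; python3 go.py -40 -20 18 70
python3 - <<'E'
import sys;sys.argv=['x']
from wr import *
f=eyes.get_image("wrist")["frame"]
cv2.imwrite("pics/w16.png",f)
E
```

```text
clk 16.3 tray [-46.5 -39. ] z 17.5 yaw 69.5 tilt [ 0.024 -0.013 -1.   ] F [ 1.  -0.2  0.7] w 22.1 j [ 0.31  0.69 -0.59  1.86  0.57  0.75  0.65]
tool shift mm [20.1 -0.6 -1. ]
turn -0.5
clk 16.3 tray [-46.5 -39. ] z 17.5 yaw 69.5 tilt [ 0.024 -0.013 -1.   ] F [ 1.  -0.2  0.7] w 22.1 j [ 0.31  0.69 -0.59  1.86  0.57  0.75  0.65]
```

View pics/w16.png

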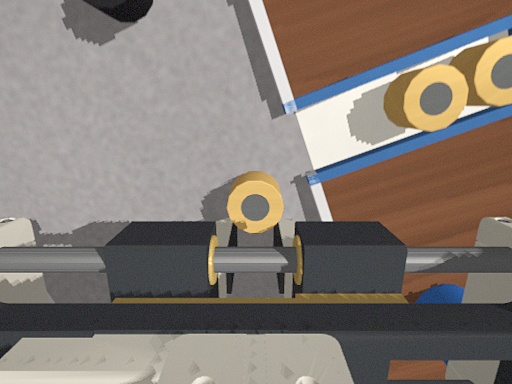

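```bash
python3 -m inch '[[[0.76,9,0,0,0],[0.76,8,0,0,0],[0.76,2,0,0,0],[0.76,0,0,0,0]]]'>/dev/null; python3 go.py -40 -20 18 70
python3 -m inch '[[[0.76,-8,0,0,0],[0.76,-14,0,0,0],[0.76,-5,0,-20,0],[0.76,0,-5,-30,0],[0.76,0,-20,0,0],[0.76,0,-20,0,0],[0.76,0,0,0,0]]]'>/dev/null; python3 go.py -70 0 18 0
python3 -m inch '[[[0.76,0,0,0,8],[0.76,0,0,0,8],[0.76,0,0,0,8],[0.76,0,0,0,8],[0.76,0,0,0,8],[0.76,0,0,0,8],[0.76,0,0,0,8],[0.76,0,0,0,8],[0.76,0,0,0,5],[0.76,0,0,0,0]]]'>/dev/null; python3 go.py -70 0 60 0
python3 - <<'E'
import sys;sys.argv=['x']
from wr import *
f=eyes.get_image("wrist")["frame"]
cv2.imwrite("pics/w17.png",f)
E
```

```text
clk 16.75 tray [-38.4 -17.3] z 16.7 yaw 69.6 tilt [ 0.022 -0.013 -1.   ] F [ 1.3 -0.8  0. ] w 21.9 j [ 0.3   0.66 -0.59  1.91  0.58  0.72  0.62]
tool shift mm [-3.1 -0.6 -1.2]
turn -0.4
clk 17.45 tray [-92.3 -30.4] z 68.9 yaw 69.5 tilt [ 0.021 -0.012 -1.   ] F [-0.4  0.2  0.3] w 21.7 j [ 0.43  0.62 -0.64  1.84  0.51  0.84  0.79]
tool shift mm [37.4 10.5 50. ]
turn 69.5
clk 18.45 tray [-86.2 -36.4] z 67.0 yaw -2.2 tilt [ 0.02  -0.006 -1.   ] F [ 0.1  0.3 -0.2] w 22.1 j [ 0.2   0.56 -0.33  1.84  0.26  0.76 -0.25]
tool shift mm [ 14.8 -37.2   6.2]
turn -2.2
clk 18.45 tray [-86.2 -36.4] z 67.0 yaw -2.2 tilt [ 0.02  -0.006 -1.   ] F [ 0.1  0.3 -0.2] w 22.1 j [ 0.2   0.56 -0.33  1.84  0.26  0.76 -0.25]
```

View pics/w17.png

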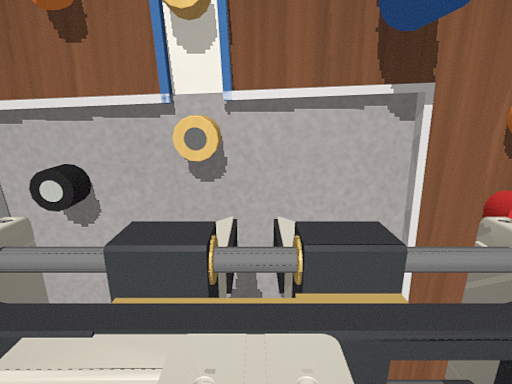

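```bash
python3 -m inch '[[[0.76,5,-20,0,-2.2],[0.76,5,-18,10,0],[0.76,0,0,15,0],[0.76,0,0,15,0],[0.76,0,0,8,0],[0.76,0,0,0,0]]]'>/dev/null; python3 go.py -66 2 18 0
python3 - <<'E'
import sys;sys.argv=['x']
from wr import *
f=eyes.get_image("wrist")["frame"]
cv2.imwrite("pics/w18.png",f)
E
```

```text
clk 19.1 tray [-73.2  -0.7] z 16.6 yaw 1.4 tilt [ 0.022 -0.004 -1.   ] F [-0.  -0.4 -0.1] w 22.0 j [ 0.18  0.59 -0.32  1.97  0.32  0.61 -0.27]
tool shift mm [ 7.3 -2.5 -1.5]
turn 1.4
clk 19.1 tray [-73.2  -0.7] z 16.6 yaw 1.4 tilt [ 0.022 -0.004 -1.   ] F [-0.  -0.4 -0.1] w 22.0 j [ 0.18  0.59 -0.32  1.97  0.32  0.61 -0.27]
```

View pics/w18.png

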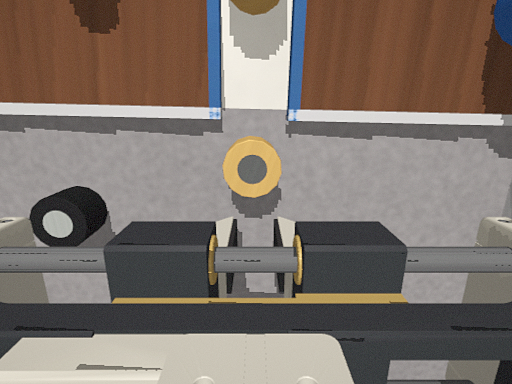

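```bash
python3 -m inch '[[[0.76,5,-2,-1,1],[0.76,6,0,0,0],[0.76,6,0,0,0],[0.76,7,0,0,0],[0.76,8,0,0,0]]]'>/dev/null; python3 go.py 3 2 18 0
python3 - <<'E'
import sys;sys.argv=['x']
from wr import *
f=eyes.get_image("wrist")["frame"]
cv2.imwrite("pics/w19.png",f)
E
```

```text
clk 19.65 tray [-39.5  -0.1] z 20.0 yaw 0.3 tilt [ 0.025 -0.004 -1.   ] F [-0.5 -0.8 -0.3] w 22.2 j [ 0.11  0.58 -0.31  1.98  0.31  0.61 -0.35]
tool shift mm [42.6 -1.9  1.7]
turn 0.3
clk 19.65 tray [-39.5  -0.1] z 20.0 yaw 0.3 tilt [ 0.025 -0.004 -1.   ] F [-0.5 -0.8 -0.3] w 22.2 j [ 0.11  0.58 -0.31  1.98  0.31  0.61 -0.35]
```

View pics/w19.png

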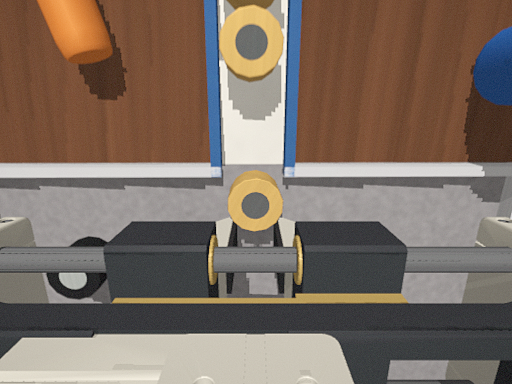

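```bash
python3 -m inch '[[[0.76,5,-2,1,0],[0.76,8,0,1,0],[0.76,8,0,0,0],[0.76,8,0,0,0],[0.76,8,0,0,0],[0.76,4,0,0,0],[0.76,0,0,0,0]]]'>/dev/null; python3 go.py 6 2 18 0
python3 - <<'E'
import sys;sys.argv=['x']
from wr import *
f=eyes.get_image("wrist")["frame"]
cv2.imwrite("pics/w20.png",f)
E
```

```text
clk 20.4 tray [7.7 1.8] z 18.1 yaw 0.4 tilt [ 0.026 -0.003 -1.   ] F [-0.2 -0.7  1.5] w 22.0 j [ 0.02  0.58 -0.3   1.98  0.31  0.6  -0.43]
tool shift mm [-1.7 -0.3  0.1]
turn 0.4
clk 20.4 tray [7.7 1.8] z 18.1 yaw 0.4 tilt [ 0.026 -0.003 -1.   ] F [-0.2 -0.7  1.5] w 22.0 j [ 0.02  0.58 -0.3   1.98  0.31  0.6  -0.43]
```

View pics/w20.png

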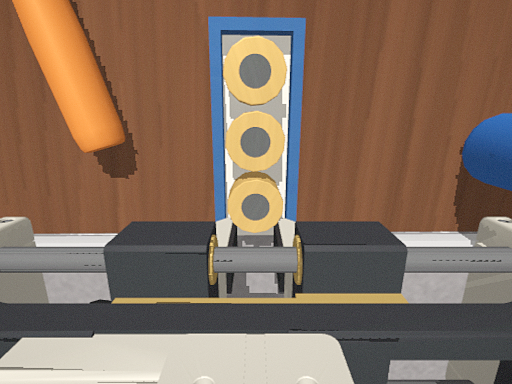

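All three are in the slot in a row. I'll retreat, lift and check with the fixed cameras.

```bash
python3 -m inch '[[[0.76,-8,0,0,0],[0.76,-20,0,0,0],[0.76,-10,0,-20,0],[0.76,0,0,-40,0],[0.76,-40,0,-40,0],[0.76,-45,0,-20,0],[0.76,-45,0,0,0],[0.76,-45,0,0,0],[0.76,-40,0,0,0],[0.76,0,0,0,0],[0.76,0,0,0,0]]]'
python3 - <<'E'
import sys;sys.argv=['x']
from wr import *
for n,(x0,y0,x1,y1) in(("top",(150,85,400,325)),("scene",(90,110,340,340))):
    d=eyes.get_image(n);f=d["frame"]
    cv2.imwrite(f"pics/{n}_end.png",cv2.resize(f[y0:y1,x0:x1],None,fx=2.4,fy=2.4,interpolation=2))
    h=cv2.cvtColor(f,cv2.COLOR_BGR2HSV); m=cv2.inRange(h,(15,120,120),(30,255,255)); m=cv2.erode(cv2.morphologyEx(m,cv2.MORPH_CLOSE,np.ones((5,5))),np.ones((5,5)))
    N,l,st,c=cv2.connectedComponentsWithStats(m)
    for i in range(1,N):
        w=ray(d,c[i],.022)[:2]; q=R2.T@(w-t0)*1000
        if st[i,4]>8: print(n,c[i].round(1),st[i,4],q.round(1))
E
```

```text
clock: 21.55
position: [0.5488, -0.2127, 0.1378]
ee_rot: [2.148, 2.263, 0.02]
force: [-0.3, -0.4, 0.8]
width: 0.242
clk 21.55 tray [-257.9    6.1] z 137.8 yaw 0.2 tilt [ 0.025 -0.005 -1.   ] F [-0.3 -0.4  0.8] w 22.3 j [ 0.52  0.48 -0.34  1.77  0.2   0.9   0.15]
top [240.5 233. ] 30 [83.3  2.8]
top [257.  232.5] 28 [48.5  3.1]
top [238.1 278.3] 10 [90.5 95.6]
scene [263.4 148.1] 140 [106.8  96.7]
scene [263.2 184.2] 312 [68.9 -3.7]
```

View pics/top_end.png

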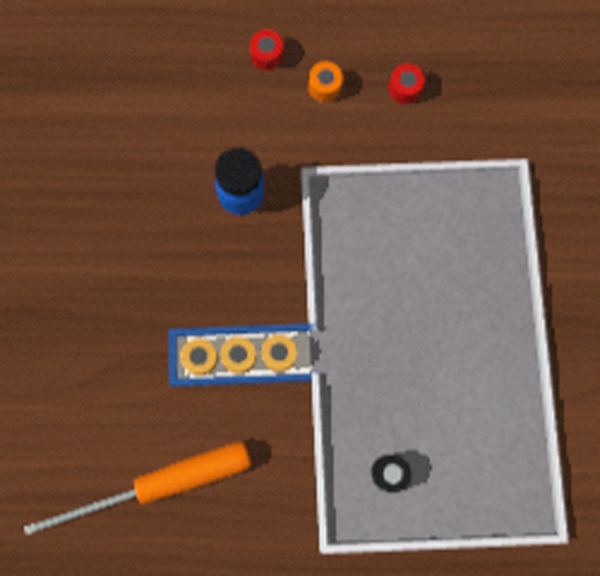

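View pics/scene_end.png

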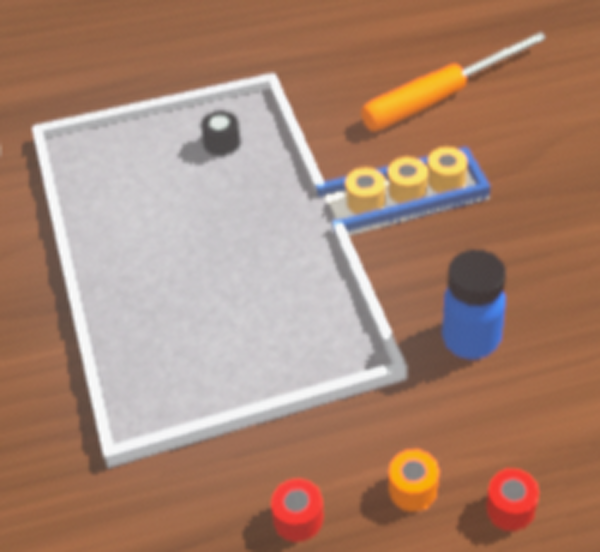

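```bash
python3 - <<'E'
import sys;sys.argv=['x']
from wr import *
d=eyes.get_image("top");e=eyes.get_image("scene")
o=lambda u,v,x,y:((u+.5)/2.4-.5+x,(v+.5)/2.4-.5+y)
for dd,q in((d,o(279,353,150,85)),(d,o(238,354,150,85)),(d,o(199,356,150,85)),(d,o(392,474,150,85)),(e,o(365,181,90,110)),(e,o(219,122,90,110))):
    print((R2.T@(ray(dd,q,.028)[:2]-t0)*1000).round(1))
E
python3 - <<'E'
from cell import workorder
print(workorder.sign_off())
E
```

```text
clk 21.65 tray [-257.1    6. ] z 137.8 yaw 0.2 tilt [ 0.024 -0.006 -1.   ] F [-0.   0.1  0.7] w 22.0 j [ 0.52  0.48 -0.34  1.77  0.2   0.9   0.15]
[29.6  2.9]
[65.4  2.4]
[99.4  2.9]
[-62.2 109.1]
[27.4  1.9]
[-64.8 108.9]
the job is handed in; nothing more can be done
None
```

All three brass bushes are in the slot, upright, and the job is handed in at about 22 s of the 64 s allowed. I pushed them in one at a time with the two fingertips held as a fork, just above the wall tops, and lifted or knocked over none.

- **Bushes in the slot:** their centres read about 29, 65 and 99 mm past the gate in the top view. The scene view put the last one in at 27 mm, so its rear edge is at least 11 mm past the gate.
- **Things left alone:** the black bush measured within about 2 mm of its starting position. The dye bottle and screwdriver look unmoved in the pictures; I did not measure them. The gripper was clear of everything when I handed in.
- **Disagreements:** the calibrations differ by 2–3 mm in y, so the bushes read y of about +2 to +3 mm in my tray frame although they sit centred between the walls. I steered by the wrist view there. The tool also built up a tilt of about 1.5–2° from the relative moves, which did no harm. An automatic colour check at the end merged or missed some bushes, so I picked the final positions by hand from the enlarged views.

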